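Load the slide carrier under the macroscope

TASK

Slide the aluminium slide carrier along the black stage, under the macroscope's head, until it is fully home and square with both locating dowels in its notches; then swing the red-knobbed retaining lever fully shut behind it. Keep the carrier flat on the stage the whole way, do not let anything touch the head above it, and leave the other things where they stand.

Things in the scene. Friction and masses are not known exactly. Their poses are not given: they have to be found in the camera images.
- stand: Macroscope stand, fixed: cream base 260 (x) by 500 (y) mm with a flat black stage on top, 75 mm above the bench, x -130..130, y -190..185. Origin on the bench under the stage; its frame is 'the stand frame' (mm): +y runs from the open loading end (y -190) to the cream column (y 225..300, 460 mm high), z up. Loading end to the robot's left +x side towards the robot.
- home (a point): Point on the stage top, 75 mm above the bench, at x 0, y 70 of the stand: where the carrier's origin lies when it is fully home. Axes as the stand.
- fence (a point): Middle of the long steel fence strip on the stage, on the top edge of its straight inner face: x 55, y -17.5 mm of the stand. The fence is 6 mm high, 10 mm wide and runs along y from -185 to 150. The carrier slides along it.
- guide (a point): Where the short steel guide strip facing the fence begins, top edge of its inner face: x -57, y 75 mm of the stand. 6 mm high; straight from here back to y 150, and flared outward in front to about x -73 at y 37. Between it and the fence the 110 mm wide carrier has 2 mm play.
- dowel_left (a point): Top centre of one of two upright brass dowels, 8 mm diameter, 17 mm high on the stage: x -35, y 142 mm of the stand. They enter the carrier's notches and stop it.
- dowel_right (a point): Top centre of the other brass dowel: x 35, y 142 mm of the stand.
- head: All that hangs over the back of the stage, fixed to the stand, same origin and axes: filter fork (point fork_front), lens tube (point lens), and a focus block joining them to the column (x +-28, y 125..225, 32 to 107 mm above the stage; its two black focus knobs flank the column). The 14 mm high carrier passes freely beneath; a gripper does not.
- fork_front (a point): Middle of the open front of the dark U-shaped fork, on its underside, at x 0, y 45 mm of the stand. The fork is 32 to 46 mm above the stage, x -52..52 (small thumbscrews out to x +-72), and reaches back to y 131.
- lens (a point): Centre of the lower end of the black upright lens tube, radius 24 mm, at x 0, y 96 mm of the stand, 62 mm above the stage. The tube rises to a collar of 31 mm radius (215 mm above the stage) and an arm (235 to 305 mm above the stage, x +-30, from y 67 back), with a camera on top up to 375 mm above the stage.
- carrier: Loose flat aluminium carrier, 110 (x) by 160 (y) by 14 mm, 0.28 to 0.46 kg, with four glass slides. Origin: centre of underside, z up. Leading edge (+y): two notches 14 wide, 12 mm deep at x +-35 whose bottoms meet the dowels at home. Starts askew on the loading end, its origin 18 to 40 mm to the -x side of the lane and 132 to 165 mm short of home. Too wide to grasp; slides at a few N.
- lever (a joint): Retaining lever on an upright pivot: 0 rad = shut, lying along the stand's -x, 2 mm behind the trailing edge of the homed carrier; grows as it opens, anticlockwise seen from above (1.57 points to the stand's -y), up to 2.6. Starts at 1.4 to 1.9. Stays where left (friction about 1 N at the knob); cannot shut unless the carrier is home.
- pivot (a point): Axis of the lever at stage height: x 78, y -18 mm in the stand's frame.
- lever_knob (a point): Top centre of the red knob (15 mm diameter, 22 mm high) at the lever's free end, 74 mm from the pivot axis and 44 mm above the stage. The lever's bar is 12 mm wide, 7.5 to 22 mm above the stage (it passes over the fence), and ends 8 mm past the knob's axis.
- oil_bottle: Bystander: amber bottle, 44 mm diameter, 85 mm high, on the bench in front of the stand's loading end. Origin under its centre.
- objective_case: Bystander: clear objective case, 48 mm diameter, 62 mm high, on the bench in front of the stand's loading end. Origin under its centre.
- slide_box: Bystander: blue and white slide box, 90 by 100 by 34 mm, on the bench on the stand's -x side. Origin under its centre.
- lens_cap: Bystander: grey lens cap, 42 mm diameter, 14 mm high, lying on the stage beside the short guide strip. Origin under its centre.
Things that resemble listed ones, but are neither listed nor needed, are in the scene too. Of the things like the carrier, leave any that is green or orange; of the rest the larger one is meant.

How it is judged:
By the outcome, as a careful person would: the job done as asked, in the order asked, and still so for the second after the job is handed in, with the robot touching nothing.
It also fails if it takes over 59 s, if anything falls off the work surface, if the arm or the gripper's body presses on something with over 40 N, if the wrist force passes 120 N, or if a joint passes its speed limit or range.

ROBOT

A 6-joint arm with a two-finger parallel gripper is mounted at the origin on the work surface. World frame = base frame: x ahead of the robot, y to its left, z up, the work surface at z = 0. Lengths are in m, angles in rad, forces in N, time in s.
With the tool pointing down it reaches from about 0.275 to 0.75 m from the base axis. Payload 10.2 kg.
Tool frame: the origin (TCP) lies midway between the tips of the shut fingers; the grasp point (between the pads) lies 19 mm behind it; z points along the fingers, y is the line along which they close (so a half turn about z gives the same grasp; the last joint's range is limited). The gripper opens to 88 mm and grips with 3 to 60 N. Pads are 18 mm wide; open, the fingers measure 123 mm over their backs; the gripper's body (75 mm by 187 mm) begins 45 mm behind the grasp point.
Start: joints at [0.986, 0.313, 1.498, -0, 1.331, -0.223], TCP at [0.186, 0.491, 0.239] pointing down, gripper open.
Joint ranges: [-2.94, 2.94], [-0.97, 2.17], [0.19, 2.56], [-1.23, 4.37], [0.02, 3.11], [-2.88, 2.88]. Speed limits (rad/s): [2.39, 2.39, 3.01, 3.14, 3.14, 3.14].

INTERFACE

Orientations are given as a unit quaternion [w, x, y, z].
In Python, from plant import manip gives the robot as it stands.
- The arm moves only by the tool drive_tool, never from a script. Its argument "moves" is a list that holds one entry, the list of rows, each a list of 7 numbers: the turn, a rotation vector about the tool's x, y, z in units of 5 degrees (1.0 is 5 degrees), then the shift along the tool's x, y, z in m, then the finger opening in m, from 0 to 0.0881. In form: [[[wx, wy, wz, x, y, z, hand], ...]]. A call has 1 to 20 rows; each row shifts and turns the commanded pose from where the row before left it, along the tool's axes as they then stand; what a row does not reach is not made up. A row lasts 1/10 s, in which the tool goes at most 50 mm and 8.59 degrees, less where a joint would pass 70% of its speed; a pose out of reach is approached as far as the arm can. A call with a gripper value outside its range is refused whole. The fingers move at their own pace and stop on an object; the grip force is fixed at half the most. Time passes only in rows, so rows that do not move let the fingers close. It gives the time, the measured TCP pose, the force, the opening and the grip force at its end, in the units of the state.
- manip.state(): the state, without advancing time (a new reading comes with each control period).
- manip.read_camera(name): name is "scene" or "top"; returns (picture, depth): 480x640x3 uint8, red, green, blue; 480x640 float32, m along the optical axis (not along the pixel's ray), 0 where there is no reading.
- manip.get_calibration(name): a dict with "mtx" (3x3 intrinsics, pixels), "k1" (the pictures are not rectified: a ray, as slopes to the right and down, at radius r is drawn at 1 + k1 r^2 times it, then the intrinsics apply), "R" (3x3) and "t" (3): a world point X has camera coordinates R X + t. Camera axes: x right, y down, z forward; pixel columns grow to the right and rows downward; lengths in m; the calibration is good to about 2 mm. A picture is of the moment at which its call begins. get_calibration takes no time and is no camera call.
- manip.sign_off(): hands the job in; it is judged then, once.
The state is a dict: "time_s": time; "q": joint angles; "joint_vel": joint speeds; "effort": joint torques, N m; "tool_pos": TCP position; "tcp_rot": TCP orientation; "force": force on the tool from outside, world axes, zero at the start; "wrist_torque": the same for the moment, N m; "width": finger opening in m; "gripper_force": force on a finger pad.
Only numpy, scipy, OpenCV 4.12 (cv2) and the standard library are available. Lean on these libraries where they do the work, as an engineer would, in place of code of your own. Each camera call takes 0.05 s, during which the arm holds its last target. There are 200 camera calls.

## Working session

There is one attempt and no reset: what is moved stays moved. The work goes in short steps, Python scripts to look and compute and a tool call to move; the robot and the scene stay as the last step left them, time stands still between calls to the robot, and variables do not carry over. Pictures are saved under pics/ and viewed, at most 10 in all, crops included, and the job is handed in when it is done.

Besides the shell and the picture viewer there is one more tool, called after ">>>" as name([rows], argument=value, ...), one row to a line, values as JSON. drive_tool: Moves the arm, as the interface text tells. Its arguments: {"type":"object","properties":{"moves":{"type":"array","items":{"type":"array","items":{"type":"array","items":{"type":"number"}}}}},"required":["moves"]}

```bash
mkdir -p pics; python3 - <<'E'
from plant import manip
import cv2,numpy as np
np.set_printoptions(precision=4,suppress=True)
print(manip.state())
for n in("scene","top"):
    p,d=manip.read_camera(n); cv2.imwrite(f"pics/{n}0.png",p[:,:,::-1]); np.save(f"{n}0d.npy",d); print(n,manip.get_calibration(n))
E
```

```text
{'time_s': 0.0, 'q': array([ 0.9856,  0.3135,  1.4984, -0.    ,  1.331 , -0.2234]), 'joint_vel': array([ 0.0001,  0.0005, -0.0003, -0.0003, -0.0014, -0.001 ]), 'effort': array([ -0.0004, -40.2206, -25.2277,   0.0694,   0.0352,  -0.0001]), 'tool_pos': array([0.1857, 0.4908, 0.2382]), 'tcp_rot': array([-0.0002,  0.1799,  0.9837, -0.0006]), 'force': array([-0.203 ,  0.4507, -0.6176]), 'wrist_torque': array([-0.0141, -0.0126, -0.0257]), 'gripper_force': 0.0, 'width': 0.08799084981628544}
scene {'mtx': array([[555.7983,   0.    , 325.1719],
       [  0.    , 555.7983, 242.6004],
       [  0.    ,   0.    ,   1.    ]]), 'k1': -0.13913090738279557, 'R': array([[ 0.7424,  0.6697, -0.0165],
       [ 0.3973, -0.4599, -0.7941],
       [-0.5394,  0.5831, -0.6075]]), 't': array([-0.4601, -0.0726,  1.4927])}
top {'mtx': array([[461.5342,   0.    , 321.5758],
       [  0.    , 461.5342, 241.7223],
       [  0.    ,   0.    ,   1.    ]]), 'k1': 0.0055737695073519635, 'R': array([[ 0.0249, -0.9997, -0.0075],
       [-0.9956, -0.0241, -0.0909],
       [ 0.0907,  0.0097, -0.9958]]), 't': array([0.0782, 0.5725, 0.8202])}
```

View pics/scene0.png

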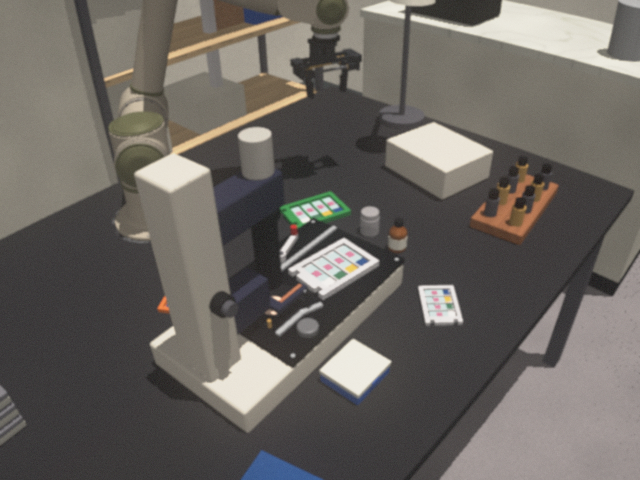

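View pics/top0.png

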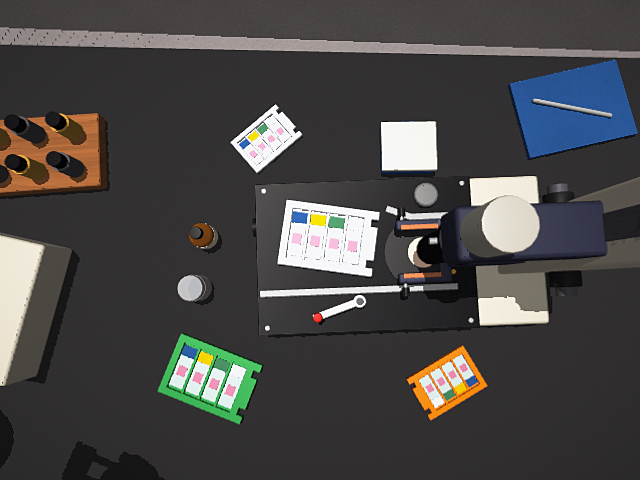

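The top view shows the stage at about (255–470, 180–335) px. On it are the carrier at about (328,237), the fence from (261,294) to (457,287), the lever pivot at (360,301) and its red knob at (318,317). The lens cap is at (426,194). The scene view agrees; the green, orange and small white carriers are decoys off the stage.

```bash
cat > h.py <<'E'
from plant import manip
import cv2,numpy as np
np.set_printoptions(precision=4,suppress=True)
def shot(n,f=None):
    p,d=manip.read_camera(n)
    if f: cv2.imwrite(f"pics/{f}.png",p[:,:,::-1])
    return p,d
def ray(n,uv):
    c=manip.get_calibration(n); uv=np.atleast_2d(np.float64(uv))
    k=np.array([c['k1'],0,0,0.])
    s=cv2.undistortPoints(uv.reshape(-1,1,2),c['mtx'],k).reshape(-1,2)
    return -c['R'].T@c['t'], np.c_[s,np.ones(len(s))]@c['R']
def plane(n,uv,z):
    o,r=ray(n,uv); return o+r*((z-o[2])/r[:,2])[:,None]
def two(uvA,uvB):   # top, scene -> point, gap
    o1,r1=ray("top",uvA);o2,r2=ray("scene",uvB);r1,r2=r1[0],r2[0]
    a=np.linalg.lstsq(np.c_[r1,-r2],o2-o1,rcond=None)[0]
    p,q=o1+a[0]*r1,o2+a[1]*r2; return (p+q)/2,np.linalg.norm(p-q)
def depthpt(n,uv,d):
    c=manip.get_calibration(n);o,r=ray(n,uv);u,v=np.int32(np.round(uv));return o+r[0]*np.median(d[v-1:v+2,u-1:u+2])
def comps(m,amin=20):
    k,l,s,c=cv2.connectedComponentsWithStats(np.uint8(m)); return [(l==i,s[i],c[i]) for i in range(1,k) if s[i][4]>=amin]
def red(p): q=p.astype(int);return (q[...,0]>110)&(q[...,1]<60)&(q[...,2]<60)
def tostand(S,P): # S=(ox,oy,yaw)
    c,s=np.cos(S[2]),np.sin(S[2]);d=np.atleast_2d(P)[:,:2]-S[:2];return np.c_[d@[c,s],d@[-s,c]]*1000
def toworld(S,P):
    c,s=np.cos(S[2]),np.sin(S[2]);P=np.atleast_2d(P)/1000.;return np.c_[P@[c,-s],P@[s,c]]+S[:2]
E
python3 - <<'E'
from h import *
p=cv2.imread("pics/top0.png")[:,:,::-1];d=np.load("top0d.npy")
ps=cv2.imread("pics/scene0.png")[:,:,::-1];ds=np.load("scene0d.npy")
for a,b,c in (("knob",p,"top"),("knobS",ps,"scene")):
    for m,s,ce in comps(red(b),8): print(a,s,ce)
g=p.min(2)>105
for m,s,ce in comps(g,100):
    if 250<ce[0]<470 and 190<ce[1]<335:
        cn=max(cv2.findContours(np.uint8(m),0,2)[0],key=cv2.contourArea); print(s,ce,cv2.minAreaRect(cn))
        if s[4]>2000:
            w=plane("top",cn.reshape(-1,2)+0.0,0.089)[:,:2]; r=cv2.minAreaRect(np.float32(w*1000)); print("carrier",r,cv2.boxPoints(r))
for uv in [(350,260),(287,225),(300,293),(400,290),(360,301),(290,310),(270,210),(474,320),(318,317)]: print(uv,p[uv[1],uv[0]],depthpt("top",uv,d))
# stage front edge / fence profile
print(p[300:310,245:270].sum(2)//3)
cv2.imwrite("pics/t1.png",cv2.resize(p[170:345,240:490,::-1],None,fx=3.2,fy=3.2,interpolation=cv2.INTER_CUBIC)[:600])
cv2.imwrite("pics/s1.png",cv2.resize(ps[200:380,220:420,::-1],None,fx=3.3,fy=3.3,interpolation=cv2.INTER_CUBIC)[:600])
E
```

```text
knob [313 313   9  10  39] [317.7692 318.0256]
knobS [291 228   6   6  19] [293.6842 230.1053]
[415 183  23  22 397] [425.6373 193.7128] ((426.0, 193.5), (21.0, 22.0), 90.0)
[ 277  199  103   78 5573] [328.5467 239.3165] ((328.3165283203125, 237.7435302734375), (95.0680160522461, 65.50863647460938), 7.829077243804932)
carrier ((572.204833984375, 80.59098815917969), (161.30184936523438, 112.0345687866211), 83.55889892578125) [[507.4936   6.7333]
 [618.821   -5.835 ]
 [636.9161 154.4487]
 [525.5887 167.0169]]
[404 212  44   8 259] [423.8224 215.3822] ((425.5, 215.5), (7.0, 43.0), 90.0)
[408 237  22  30 240] [414.8958 252.6167] ((416.424560546875, 253.23585510253906), (29.807241439819336, 17.71950912475586), 74.05460357666016)
[260 285 142  13 940] [329.7777 290.8457] ((330.47259521484375, 290.8197021484375), (6.7525763511657715, 141.2481231689453), 87.69093322753906)
[319 295  47  24 382] [343.9031 306.4293] ((343.15753173828125, 308.08740234375), (12.58728313446045, 47.298397064208984), 65.89776611328125)
(350, 260) [246 247 249] [0.535  0.0426 0.0856]
(287, 225) [247 248 249] [0.5917
[... 449 characters left out ...]
50 51 51 50 51 49 47 77 69 66 65 66 65 65 65 65 64 64
  64]
 [50 50 50 52 50 51 51 51 51 50 51 50 48 63 66 66 65 66 66 65 66 65 64 65
  64]
 [51 50 50 51 51 49 50 49 51 50 51 50 48 57 66 65 66 66 65 64 65 64 65 63
  64]
 [52 49 52 50 49 52 51 50 50 49 51 50 49 56 68 66 65 65 65 65 64 65 65 63
  63]
 [51 49 50 51 51 51 51 51 49 50 50 50 48 53 67 67 66 65 65 64 64 63 63 64
  64]
 [50 50 50 49 51 50 50 51 49 50 51 50 49 52 67 66 66 66 65 64 65 64 64 64
  63]
 [52 52 49 50 49 49 51 50 51 52 49 50 49 50 67 65 65 65 65 64 64 64 64 63
  64]
 [51 49 51 51 50 50 50 50 49 50 51 50 49 49 68 63 65 64 65 65 64 65 63 65
  63]
 [51 50 50 51 51 50 50 51 51 50 50 51 51 50 67 65 66 64 65 63 63 64 64 65
  63]]
```

View pics/t1.png

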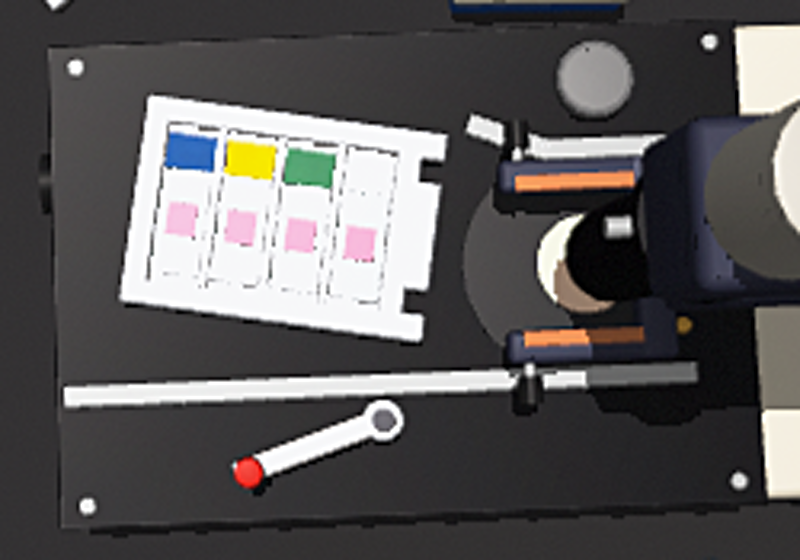

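View pics/s1.png

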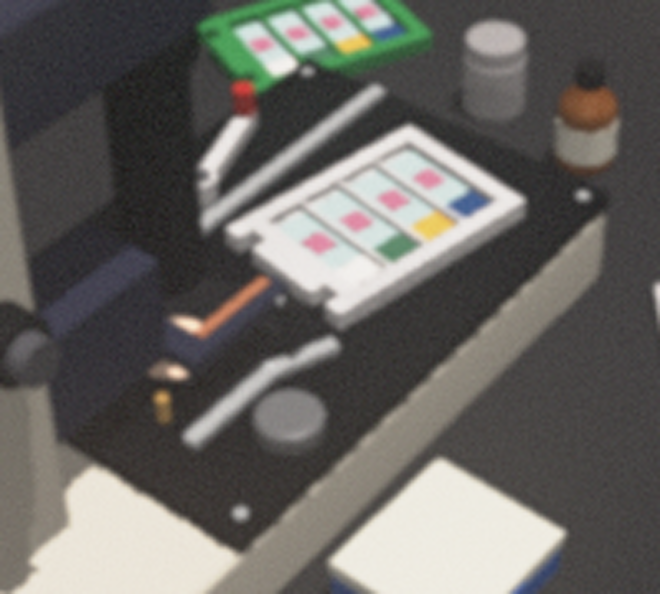

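Top crop (3.2×, origin 240,170) shows these features:
- Stage corners at crop (50,48), (63,528), (735,27) and (765,497).
- Fence ends at (65,388)/(67,406) and (697,363)/(697,381).
- Pivot cap at (383,419), knob at (248,472), and one dowel at (684,325).
- Carrier notches facing right, towards the column.

The scene crop (3.3×, origin 220,200) shows the carrier corners at (410,125) and (525,200), the knob top at (243,88) and the left dowel at (163,398).

```bash
python3 - <<'E'
from h import *
f=[((50,48),75,(-130,-190)),((63,528),75,(130,-190)),((735,27),75,(-130,185)),((765,497),75,(130,185)),((65,388),81,(55,-185)),((67,406),81,(65,-185)),((697,363),81,(55,150)),((697,381),81,(65,150)),((684,325),92,(35,142)),((383,419),101,(78,-18))]
W=np.array([plane("top",np.array(a)/3.2+[240,170],z/1000)[0,:2] for a,z,_ in f]);B=np.array([b for *_,b in f])/1000.
A,Wc=B-B.mean(0),W-W.mean(0)
yaw=np.arctan2((A[:,0]*Wc[:,1]-A[:,1]*Wc[:,0]).sum(),(A*Wc).sum());c,s=np.cos(yaw),np.sin(yaw)
o=W.mean(0)-np.array([[c,-s],[s,c]])@B.mean(0);S=np.r_[o,yaw];np.save("S.npy",S)
print("stand",o,yaw,np.degrees(yaw));print("resid mm",tostand(S,W)-B*1000)
T=lambda x,y:np.array([x,y])/3.2+[240,170];C=lambda x,y:np.array([x,y])/3.3+[220,200]
for n,a,b in (("car+x trail",T(122,300),C(408,125)),("car -x trail",T(150,96),C(525,198)),("knob",T(248,472),C(243,88)),("fence front in",T(65,388),C(383,90)),("lead-x",T(446,134),C(336,312)),("lead+x",T(421,341),C(228,232))):
    q,g=two(a,b);print(n,q,g,tostand(S,q))
print("carrier",tostand(S,np.array([[.5722,.0806],[.5075,.0067],[.6188,-.0058],[.6369,.1544],[.5256,.167]])))
k=plane("top",T(248,472),.119)[0,:2];v=tostand(S,k)[0]-[78,-18];print("knob",tostand(S,k),np.hypot(*v),"lever",(np.arctan2(v[1],v[0])+2*np.pi)%(2*np.pi)-np.pi)
st=manip.state();print(st['tool_pos'],tostand(S,st['tool_pos'][:2]))
from scipy.spatial.transform import Rotation as R
R0=R.from_quat(np.roll(st['tcp_rot'],-1)).as_matrix();print(R0)
E
```

```text
stand [0.5454 0.0124] -3.078858412979151 -176.405592782052
resid mm [[ 0.4979  0.6193]
 [-0.5672  1.1021]
 [ 3.6824 -0.3976]
 [-3.0426 -1.5325]
 [ 0.5563 -0.1076]
 [ 0.0922  0.7106]
 [ 0.0062  0.4782]
 [-0.5164 -0.1379]
 [-0.1574 -0.1641]
 [-0.5516 -0.5704]]
car+x trail [0.5266 0.1652 0.0894] 0.003095997349313951 [[   9.2188 -153.6513]]
car -x trail [0.6359 0.1538 0.0904] 0.0031621141032923987 [[ -99.1617 -135.4066]]
knob [0.4401 0.0955 0.1181] 0.0019790057443199033 [[ 99.9256 -89.5255]]
fence front in [0.479  0.1945 0.0805] 0.0019665082505522604 [[  54.8259 -185.8355]]
lead-x [ 0.6178 -0.0055  0.0911] 9.389025047362755e-05 [[-71.1464  22.469 ]]
lead+x [0.5095 0.0073 0.0857] 0.004680365932575872 [[36.1626  2.9167]]
carrier [[ -31.0186  -66.3367]
 [  38.1872    3.3617]
 [ -72.1102   22.8148]
 [-100.2181 -135.9353]
 [  10.0731 -155.4883]]
knob [[100.6043 -88.8543]] 74.37265304917302 lever 1.8796146809288814
[0.1857 0.4908 0.2382] [[ 328.9865 -499.9937]]
[[-0.9353  0.3539 -0.0006]
 [ 0.3539  0.9353 -0.0009]
 [ 0.0003 -0.0011 -1.    ]]
```

```bash
cat >> h.py <<'E'
def go(x,y,z,head=None):
    """tool-frame shift (m, at present orientation) to stand x,y mm, world z; turn in 5-deg units to put tool y at stand heading"""
    from scipy.spatial.transform import Rotation as R
    S=np.load("S.npy");st=manip.state();M=R.from_quat(np.roll(st['tcp_rot'],-1)).as_matrix()
    h=np.degrees(np.arctan2(M[1,1],M[0,1])-S[2])
    print("t %.1f"%st['time_s'],"at",tostand(S,st['tool_pos']),st['tool_pos'][2],"tool-y heading in stand %.2f"%((h+180)%360-180),"F",st['force'],"q",st['q'])
    print("shift",M.T@(np.r_[toworld(S,(x,y))[0],z]-st['tool_pos']), "" if head is None else "turn wz %.2f"%((((h-head)+180)%360-180)/5),"tilt",M[:,2])
E
python3 -c "
from h import *
go(-130,-66,.2,-90)"
```

```text
t 0.1 at [[ 328.9865 -499.9937]] 0.23823634264112856 tool-y heading in stand -114.32 F [-1.3712  0.7914  0.7312] q [ 0.9856  0.3134  1.4983  0.      1.331  -0.2234]
shift [-0.597  -0.2064  0.0383] turn wz -4.86 tilt [-0.0006 -0.0009 -1.    ]
```

>>> drive_tool([
  [[0, 0, 0, -0.035, -0.012, 0.002, 0.08], [0, 0, 0, -0.035, -0.012, 0.002, 0.08], [0, 0, 0, -0.035, -0.012, 0.002, 0.08], [0, 0, 0, -0.035, -0.012, 0.002, 0.08], [0, 0, 0, -0.035, -0.012, 0.002, 0.08], [0, 0, 0, -0.035, -0.012, 0.002, 0.08], [0, 0, 0, -0.035, -0.012, 0.002, 0.08], [0, 0, 0, -0.035, -0.012, 0.002, 0.08], [0, 0, 0, -0.035, -0.012, 0.002, 0.08], [0, 0, 0, -0.035, -0.012, 0.002, 0.08], [0, 0, 0, -0.035, -0.012, 0.002, 0.08], [0, 0, 0, -0.035, -0.012, 0.002, 0.08], [0, 0, 0, -0.035, -0.012, 0.002, 0.08], [0, 0, 0, -0.035, -0.012, 0.002, 0.08], [0, 0, 0, -0.035, -0.012, 0.002, 0.08], [0, 0, 0, -0.035, -0.012, 0.002, 0.08], [0, 0, 0, -0.035, -0.012, 0.002, 0.08], [0, 0, -1.62, 0, 0, 0, 0.08], [0, 0, -1.62, 0, 0, 0, 0.08], [0, 0, -1.62, 0, 0, 0, 0.08]],
])

```text
time_s: 2.1
tool_pos: [0.6701, 0.0893, 0.2039]
tcp_rot: [-0.001, -0.034, 0.999, 0.0]
force: [-0.4, -0.4, 0.2]
width: 0.0799
gripper_force: 0.0
```

```bash
python3 -c "
from h import *
go(-130,-66,.08,-90)"
```

```text
t 2.1 at [[-129.2737  -68.9225]] 0.20390331390484306 tool-y heading in stand -89.72 F [-0.4161 -0.3892  0.2381] q [-0.0404  0.6833  1.0167  0.0001  1.4429 -1.6788]
shift [-0.0009 -0.003   0.1239] turn wz 0.06 tilt [-0.0013  0.0001 -1.    ]
```

>>> drive_tool([
  [[0, 0, 0, 0, 0, 0.025, 0.08], [0, 0, 0, 0, 0, 0.025, 0.08], [0, 0, 0, 0, 0, 0.025, 0.08], [0, 0, 0, 0, 0, 0.025, 0.08], [0, 0, 0, 0, 0, 0.015, 0.08], [0, 0, 0, 0, 0, 0.009, 0.08], [0, 0, 0, 0.005, 0, 0, 0.08], [0, 0, 0, 0.005, 0, 0, 0.08], [0, 0, 0, 0.005, 0, 0, 0.08], [0, 0, 0, 0.004, 0, 0, 0.08], [0, 0, 0, 0.004, 0, 0, 0.08], [0, 0, 0, 0.004, 0, 0, 0.08], [0, 0, 0, 0.004, 0, 0, 0.08], [0, 0, 0, 0.004, 0, 0, 0.08], [0, 0, 0, 0.004, 0, 0, 0.08], [0, 0, 0, 0.004, 0, 0, 0.08], [0, 0, 0, 0.004, 0, 0, 0.08], [0, 0, 0, 0.004, 0, 0, 0.08]],
])

```text
time_s: 3.9
tool_pos: [0.619, 0.0865, 0.0808]
tcp_rot: [0.0, -0.031, 1.0, 0.0]
force: [5.4, 1.2, 1.5]
width: 0.0802
gripper_force: 2.4
```

```bash
python3 -c "
from h import *
go(-64.5,-66,.08,-90)"
```

```text
t 3.9 at [[-78.0832 -69.2432]] 0.08080150593121442 tool-y heading in stand -90.03 F [5.4381 1.1874 1.5034] q [-0.0484  0.6814  1.3556  0.0001  1.1042 -1.6815]
shift [ 0.0136 -0.0032  0.0008] turn wz -0.01 tilt [ 0.0004  0.0001 -1.    ]
```

>>> drive_tool([
  [[0, 0, 0, 0.003, 0, 0, 0.08], [0, 0, 0, 0.003, 0, 0, 0.08], [0, 0, 0, 0.003, 0, 0, 0.08], [0, 0, 0, 0.002, 0, 0, 0.08], [0, 0, 0, 0.001, 0, 0, 0.08], [0, 0, 0, 0, 0, 0, 0.08]],
])

```text
time_s: 4.5
tool_pos: [0.6076, 0.0858, 0.0808]
tcp_rot: [0.001, -0.031, 1.0, -0.0]
force: [6.4, 1.9, 0.6]
width: 0.08
gripper_force: 3.1
```

```bash
cat >> h.py <<'E'
def carrier(name):
    S=np.load("S.npy");p,d=shot("top",name)
    for m,s,ce in comps(p.min(2)>105,1500):
        if 250<ce[0]<420 and 190<ce[1]<290:
            cn=max(cv2.findContours(np.uint8(m),0,2)[0],key=cv2.contourArea)
            w=tostand(S,plane("top",cn.reshape(-1,2)+0.0,0.089)); r=cv2.minAreaRect(np.float32(w)); print("rect",r);print(cv2.boxPoints(r))
E
python3 -c "
from h import *
go(-64.5,-66,.08,-90)
carrier('c1')"
```

```text
t 4.5 at [[-66.6579 -69.29  ]] 0.08079191759247553 tool-y heading in stand -89.99 F [6.3616 1.9088 0.6304] q [-0.0504  0.6586  1.3969  0.0001  1.0847 -1.6842]
shift [ 0.0022 -0.0033  0.0008] turn wz 0.00 tilt [ 0.0014 -0.     -1.    ]
rect ((-54.29027557373047, 8.724540710449219), (244.0823211669922, 65.03096008300781), 6.734462738037109)
[[-179.3024   26.7041]
 [-171.6764  -37.8781]
 [  70.7219   -9.2551]
 [  63.0958   55.3272]]
```

View pics/c1.png

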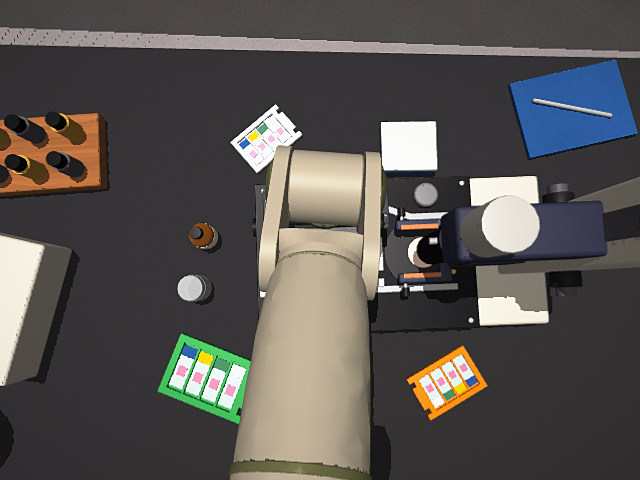

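The arm hides the carrier in the top view. The force is still about 6 N, so the carrier is sliding; I'll push on until it meets the fence.

>>> drive_tool([
  [[0, 0, 0, 0.001, 0, 0, 0.08], [0, 0, 0, 0.001, 0, 0, 0.08], [0, 0, 0, 0, 0, 0, 0.08]],
])

```text
time_s: 4.85
tool_pos: [0.6074, 0.0858, 0.0815]
tcp_rot: [0.003, -0.031, 1.0, -0.0]
force: [15.3, 3.2, -1.5]
width: 0.0802
gripper_force: 7.3
```

>>> drive_tool([
  [[0, 0, 0, 0.001, 0, 0, 0.08], [0, 0, 0, 0, 0, 0, 0.08]],
])

```text
time_s: 5.05
tool_pos: [0.6073, 0.0857, 0.082]
tcp_rot: [0.005, -0.031, 0.999, 0.0]
force: [18.0, 3.7, -0.9]
width: 0.0802
gripper_force: 9.1
```

>>> drive_tool([
  [[0, 0, 0, -0.01, 0, 0, 0.08], [0, 0, 0, -0.015, 0, 0, 0.08], [0, 0, 0, 0, 0, -0.03, 0.08], [0, 0, 0, 0, 0, -0.04, 0.06], [0, 0, 0, 0, 0.03, -0.04, 0.04], [0, 0, 0, 0, 0.04, -0.01, 0.04], [0, 0, 0, 0, 0.04, 0, 0.04], [0, 0, 1.5, 0, 0, 0, 0.04], [0, 0, 1.5, 0, 0, 0, 0.04], [0, 0, 1.5, 0, 0, 0, 0.04], [0, 0, 1.5, 0, 0, 0, 0.04], [0, 0, 1.5, 0, 0, 0, 0.04], [0, 0, 1.5, 0, 0, 0, 0.04], [0, 0, 1.5, 0, 0, 0, 0.04], [0, 0, 1.5, 0, 0, 0, 0.04], [0, 0, 1.5, 0, 0, 0, 0.04], [0, 0, 1.5, 0, 0, 0, 0.04], [0, 0, 1.5, 0, 0, 0, 0.04], [0, 0, 1.5, 0, 0, 0, 0.04]],
])

```text
time_s: 6.95
tool_pos: [0.6213, 0.1967, 0.1997]
tcp_rot: [-0.001, 0.687, 0.727, -0.002]
force: [-0.5, -0.1, 0.5]
width: 0.0401
gripper_force: 0.0
```

```bash
python3 -c "
from h import *
go(-2,-210,.08,180)
carrier('c2')
p,d=shot('scene');cv2.imwrite('pics/s2.png',cv2.resize(p[200:380,220:420,::-1],None,fx=3.3,fy=3.3,interpolation=cv2.INTER_CUBIC))"
```

```text
t 7.0 at [[ -87.3443 -179.105 ]] 0.19968142264574995 tool-y heading in stand 179.67 F [-0.5092 -0.086   0.5037] q [ 0.1273  0.6282  1.1208 -0.0003  1.3964  0.0703]
shift [ 0.0305 -0.0851  0.12  ] turn wz -0.07 tilt [-0.0038 -0.0008 -1.    ]
rect ((4.107303619384766, -55.06304931640625), (121.3182373046875, 218.8582305908203), 0.09601154178380966)
[[ -56.7351   54.2643]
 [ -56.3684 -164.5937]
 [  64.9497 -164.3904]
 [  64.583    54.4676]]
```

View pics/s2.png

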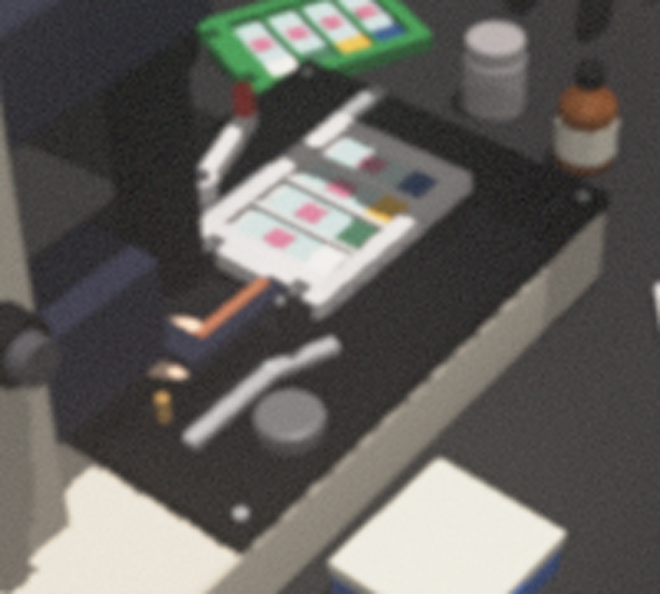

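The carrier now sits square along the fence: in the scene crop its trailing corners are near (363,122) and (470,180). The leading notches are near (212,240) and (300,290). Next I move behind it, lower, and push.

>>> drive_tool([
  [[0, 0, 0, 0.007, -0.03, 0, 0.04], [0, 0, 0, 0.007, -0.03, 0, 0.04], [0, 0, -0.07, 0.006, -0.0255, 0, 0.04], [0, 0, 0, 0, 0, 0.03, 0.04], [0, 0, 0, 0, 0, 0.03, 0.04], [0, 0, 0, 0, 0, 0.03, 0.04], [0, 0, 0, 0, 0, 0.02, 0.04], [0, 0, 0, 0, 0, 0.01, 0.04], [0, 0, 0, 0, 0, 0, 0.04]],
])

```text
time_s: 7.95
tool_pos: [0.535, 0.2113, 0.0796]
tcp_rot: [-0.001, 0.682, 0.732, -0.001]
force: [-0.7, -0.6, 0.3]
width: 0.0401
gripper_force: 0.0
```

```bash
python3 -c "
from h import *
go(-1,-20,.08,180)
S=np.load('S.npy')
print(tostand(S,plane('scene',np.array([[470,178],[363,122],[212,215],[318,312]])/3.3+[220,200],.089)))"
```

```text
t 8.0 at [[  -2.0706 -199.1178]] 0.0796010355966437 tool-y heading in stand -179.56 F [-0.7087 -0.6447  0.2985] q [ 0.1726  0.5891  1.5245 -0.0001  1.0309  0.1022]
shift [-0.1791 -0.0024 -0.0003] turn wz 0.09 tilt [-0.003  -0.0006 -1.    ]
[[ -58.7832 -133.5748]
 [  35.0687 -139.3649]
 [  50.9458   -2.1121]
 [ -61.0726   27.3955]]
```

>>> drive_tool([
  [[0, 0, 0.09, -0.01, 0, 0, 0.04], [0, 0, 0, -0.01, 0, 0, 0.04], [0, 0, 0, -0.01, 0, 0, 0.04], [0, 0, 0, -0.005, 0, 0, 0.04], [0, 0, 0, -0.005, 0, 0, 0.04], [0, 0, 0, -0.006, 0, 0, 0.04], [0, 0, 0, -0.006, 0, 0, 0.04], [0, 0, 0, -0.006, 0, 0, 0.04], [0, 0, 0, -0.006, 0, 0, 0.04], [0, 0, 0, -0.006, 0, 0, 0.04], [0, 0, 0, -0.006, 0, 0, 0.04], [0, 0, 0, -0.006, 0, 0, 0.04], [0, 0, 0, -0.006, 0, 0, 0.04], [0, 0, 0, -0.006, 0, 0, 0.04]],
])

```text
time_s: 9.35
tool_pos: [0.5416, 0.1172, 0.0807]
tcp_rot: [0.0, 0.685, 0.728, 0.0]
force: [1.7, 3.8, 0.3]
width: 0.0401
gripper_force: 1.9
```

```bash
python3 -c "
from h import *
go(-1,-20,.08,180)"
```

```text
t 9.3 at [[  -2.8049 -104.7971]] 0.08072789707837774 tool-y heading in stand 179.88 F [1.6516 3.8238 0.3042] q [ 0.0016  0.5471  1.5943  0.0001  0.9999 -0.059 ]
shift [-0.0848 -0.0016  0.0007] turn wz -0.02 tilt [ 0.0002  0.0001 -1.    ]
```

>>> drive_tool([
  [[0, 0, 0, -0.005, 0, 0, 0.04], [0, 0, 0, -0.005, 0, 0, 0.04], [0, 0, 0, -0.005, 0, 0, 0.04], [0, 0, 0, -0.005, 0, 0, 0.04], [0, 0, 0, -0.005, 0, 0, 0.04], [0, 0, 0, -0.005, 0, 0, 0.04]],
])

```text
time_s: 9.95
tool_pos: [0.5435, 0.0874, 0.0808]
tcp_rot: [0.0, 0.685, 0.728, 0.0]
force: [2.2, 4.6, -1.3]
width: 0.0395
gripper_force: 2.2
```

>>> drive_tool([
  [[0, 0, 0, -0.005, 0, 0, 0.04], [0, 0, 0, -0.005, 0, 0, 0.04], [0, 0, 0, -0.005, 0, 0, 0.04], [0, 0, 0, -0.005, 0, 0, 0.04], [0, 0, 0, -0.005, 0, 0, 0.04], [0, 0, 0, -0.005, 0, 0, 0.04], [0, 0, 0, -0.005, 0, 0, 0.04]],
])

```text
time_s: 10.65
tool_pos: [0.5458, 0.0525, 0.0808]
tcp_rot: [0.0, 0.685, 0.728, 0.0]
force: [4.1, 3.8, -0.6]
width: 0.0402
gripper_force: 2.3
```

```bash
python3 -c "
from h import *
go(-1,-20,.08,180)"
```

```text
t 10.7 at [[ -2.8833 -39.986 ]] 0.08078498821558713 tool-y heading in stand 179.88 F [ 4.0599  3.8334 -0.6169] q [-0.1179  0.5359  1.6135  0.0004  0.9914 -0.1788]
shift [-0.02   -0.0018  0.0008] turn wz -0.02 tilt [ 0.0009  0.0002 -1.    ]
```

>>> drive_tool([
  [[0, 0, 0, -0.003, 0, 0, 0.04], [0, 0, 0, -0.003, 0, 0, 0.04], [0, 0, 0, -0.003, 0, 0, 0.04], [0, 0, 0, -0.003, 0, 0, 0.04], [0, 0, 0, -0.002, 0, 0, 0.04], [0, 0, 0, 0, 0, 0, 0.04]],
])

```text
time_s: 11.25
tool_pos: [0.5465, 0.0384, 0.0808]
tcp_rot: [0.0, 0.685, 0.728, 0.0]
force: [1.7, 2.6, -0.1]
width: 0.0402
gripper_force: 1.2
```

>>> drive_tool([
  [[0, 0, 0, -0.002, 0, 0, 0.04], [0, 0, 0, -0.001, 0, 0, 0.04], [0, 0, 0, 0, 0, 0, 0.04]],
])

```text
time_s: 11.55
tool_pos: [0.5466, 0.0357, 0.0808]
tcp_rot: [0.0, 0.685, 0.728, 0.0]
force: [3.3, 4.0, 0.8]
width: 0.0404
gripper_force: 1.8
```

>>> drive_tool([
  [[0, 0, 0, -0.001, 0, 0, 0.04], [0, 0, 0, 0, 0, 0, 0.04]],
])

```text
time_s: 11.75
tool_pos: [0.5466, 0.0348, 0.0808]
tcp_rot: [0.0, 0.685, 0.728, 0.0]
force: [2.5, 4.1, -0.1]
width: 0.04
gripper_force: 2.0
```

>>> drive_tool([
  [[0, 0, 0, -0.001, 0, 0, 0.04], [0, 0, 0, 0, 0, 0, 0.04]],
])

```text
time_s: 11.95
tool_pos: [0.5467, 0.0338, 0.0808]
tcp_rot: [0.0, 0.685, 0.728, 0.0]
force: [2.6, 4.1, -0.2]
width: 0.04
gripper_force: 2.1
```

```bash
python3 -c "
from h import *
go(-1,-20,.08,180)"
```

```text
t 11.9 at [[ -2.6657 -21.1983]] 0.08077704082469407 tool-y heading in stand 179.88 F [ 2.599   4.067  -0.1907] q [-0.1524  0.5352  1.6147  0.0003  0.9914 -0.2132]
shift [-0.0012 -0.0017  0.0008] turn wz -0.02 tilt [ 0.0003  0.0002 -1.    ]
```

>>> drive_tool([
  [[0, 0, 0, -0.001, 0, 0, 0.04], [0, 0, 0, 0, 0, 0, 0.04]],
])

```text
time_s: 12.15
tool_pos: [0.5467, 0.0333, 0.0808]
tcp_rot: [-0.0, 0.685, 0.728, 0.0]
force: [3.5, 7.8, 1.3]
width: 0.0403
gripper_force: 3.8
```

>>> drive_tool([
  [[0, 0, 0, -0.001, 0, 0, 0.04], [0, 0, 0, 0, 0, 0, 0.04]],
])

```text
time_s: 12.35
tool_pos: [0.5467, 0.0332, 0.0808]
tcp_rot: [-0.001, 0.685, 0.728, 0.001]
force: [3.1, 12.4, 1.3]
width: 0.0399
gripper_force: 6.3
```

>>> drive_tool([
  [[0, 0, 0, -0.001, 0, 0, 0.04], [0, 0, 0, 0, 0, 0, 0.04]],
])

```text
time_s: 12.55
tool_pos: [0.5467, 0.0331, 0.0808]
tcp_rot: [-0.001, 0.685, 0.728, 0.002]
force: [3.5, 18.5, 1.7]
width: 0.0401
gripper_force: 8.9
```

>>> drive_tool([
  [[0, 0, 0, 0.01, 0, 0, 0.04], [0, 0, 0, 0.03, 0, 0, 0.03], [0, 0, 0, 0.02, 0, 0, 0.0], [0, 0, 0, 0, 0, -0.03, 0], [0, 0, 0, 0, 0, -0.04, 0], [0, 0, 0, 0, 0, -0.04, 0], [0, 0, 0, 0, -0.02, -0.01, 0], [0, 0, 0, 0, -0.04, 0, 0], [0, 0, 0, 0, -0.04, 0, 0], [0, 0, 0, 0, -0.04, 0, 0], [0, 0, 0, 0, 0, 0, 0]],
])

```text
time_s: 13.65
tool_pos: [0.3994, 0.0821, 0.2004]
tcp_rot: [-0.001, 0.685, 0.728, -0.001]
force: [0.3, 0.5, 1.7]
width: 0.0004
gripper_force: 0.0
```

```bash
python3 -c "
from h import *
go(140,-89,.104,180)
p,d=shot('scene')
p2,d=shot('top')
f=lambda a:cv2.resize(a[:,:,::-1],None,fx=3,fy=3,interpolation=cv2.INTER_CUBIC)
cv2.imwrite('pics/m3.png',np.vstack([f(p[225:325,220:420]),f(p2[200:300,250:450])]))"
```

```text
t 13.7 at [[141.3022 -78.6217]] 0.20040488010433885 tool-y heading in stand 179.88 F [0.3491 0.5045 1.7236] q [-0.0858  0.0921  1.8768 -0.0014  1.1755 -0.1459]
shift [0.0105 0.0016 0.0964] turn wz -0.02 tilt [-0.0029 -0.001  -1.    ]
```

View pics/m3.png

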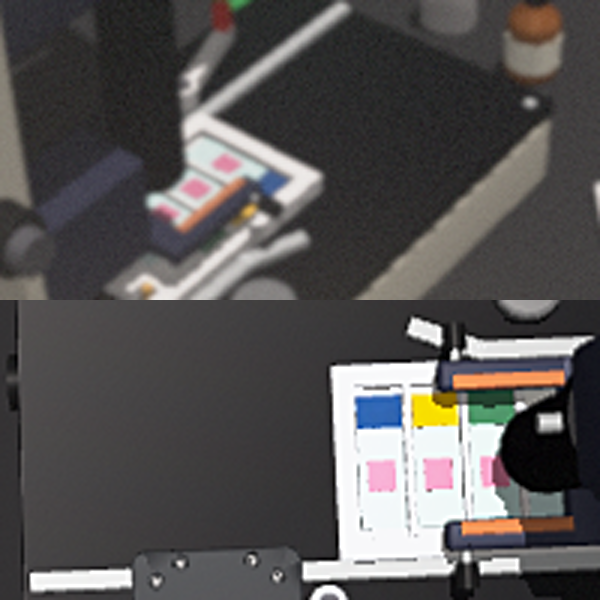

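The carrier is home: in the top crop both lower-left and upper-left corners are square, (332,367) and (341,560), and the scene crop shows the dowels inside the notches at about (147,288). The lever is still open. Now to the knob.

>>> drive_tool([
  [[0, 0, 0, 0.0105, 0, 0.02, 0], [0, 0, 0, 0, 0, 0.03, 0], [0, 0, 0, 0, 0, 0.03, 0], [0, 0, 0, 0, 0, 0.016, 0], [0, 0, 0, 0, 0, 0, 0]],
])

```text
time_s: 14.25
tool_pos: [0.4026, 0.0925, 0.103]
tcp_rot: [-0.001, 0.685, 0.728, -0.001]
force: [-0.2, 0.3, 0.4]
width: 0.0002
gripper_force: 0.0
```

>>> drive_tool([
  [[0, 0, 0, 0.0004, 0.0048, 0, 0], [0, 0, 0, 0.0004, 0.0048, 0, 0], [0, 0, 0, 0.0004, 0.0048, 0, 0], [0, 0, 0, 0.0004, 0.0048, 0, 0], [0, 0, 0, 0.0004, 0.0048, 0, 0], [0, 0, 0, 0.0004, 0.0048, 0, 0], [0, 0, 0, 0.0004, 0.0048, 0, 0], [0, 0, 0, 0.0004, 0.0048, 0, 0]],
])

```text
time_s: 15.05
tool_pos: [0.4413, 0.0983, 0.1047]
tcp_rot: [-0.0, 0.685, 0.728, -0.0]
force: [-0.7, 0.7, -0.2]
width: 0.0004
gripper_force: 0.5
```

```bash
python3 -c "
from h import *
go(103,-92,.104,180)
S=np.load('S.npy');print(tostand(S,plane('top',np.array([[332,67],[341,260]])/3+[250,200],.089)))"
```

```text
t 15.1 at [[ 98.4968 -92.2151]] 0.10472732440592142 tool-y heading in stand 179.88 F [-0.7222  0.6558 -0.222 ] q [-0.041   0.3206  1.8787 -0.      0.9424 -0.1016]
shift [-0.0002 -0.0045  0.0007] turn wz -0.02 tilt [-0. -0. -1.]
[[-54.7662  -9.9982]
 [ 54.3787  -9.9295]]
```

>>> drive_tool([
  [[0, 0, 0, -0.001, 0.0045, 0, 0], [0, 0, 0, -0.001, 0.0045, 0, 0], [0, 0, 0, -0.001, 0.0045, 0, 0], [0, 0, 0, -0.001, 0.0045, 0, 0], [0, 0, 0, -0.001, 0.0045, 0, 0], [0, 0, 0, -0.0028, 0.0048, 0, 0], [0, 0, 0, -0.0028, 0.0048, 0, 0], [0, 0, 0, -0.0028, 0.0048, 0, 0], [0, 0, 0, -0.0028, 0.0048, 0, 0], [0, 0, 0, -0.004, 0.0038, 0, 0], [0, 0, 0, -0.004, 0.0038, 0, 0], [0, 0, 0, -0.004, 0.0038, 0, 0], [0, 0, 0, -0.004, 0.0038, 0, 0], [0, 0, 0, 0, 0, 0, 0]],
])

```text
time_s: 16.45
tool_pos: [0.5002, 0.069, 0.1047]
tcp_rot: [0.0, 0.686, 0.728, 0.0]
force: [-0.6, 0.5, -0.1]
width: 0.0006
gripper_force: 0.0
```

```bash
python3 -c "
from h import *
go(42,-60,.104,180)
p,d=shot('scene');S=np.load('S.npy')
q=p.astype(int);m=(q[...,0]>1.8*q[...,1])&(q[...,0]>60)&(q[...,2]<q[...,1]*1.4)
for a,s,c in comps(m,8): print(s,c,tostand(S,plane('scene',c,.112)))
cv2.imwrite('pics/s4.png',cv2.resize(p[200:350,220:420,::-1],None,fx=3.3,fy=3.3,interpolation=cv2.INTER_CUBIC))"
```

```text
t 16.4 at [[ 41.5934 -59.295 ]] 0.10472195338548976 tool-y heading in stand 179.85 F [-0.6391  0.4751 -0.1308] q [-0.0952  0.4206  1.7266 -0.0002  0.9939 -0.1552]
shift [ 0.0007 -0.0004  0.0007] turn wz -0.03 tilt [ 0.0004 -0.0002 -1.    ]
[311 244   8  10  62] [314.871  247.9839] [[ 17.4937 -64.9468]]
[163 301   3   6   9] [164.2222 303.3333] [[139.0071 245.4597]]
[158 307  10   4  14] [162.5    308.9286] [[129.3065 257.4657]]
```

View pics/s4.png

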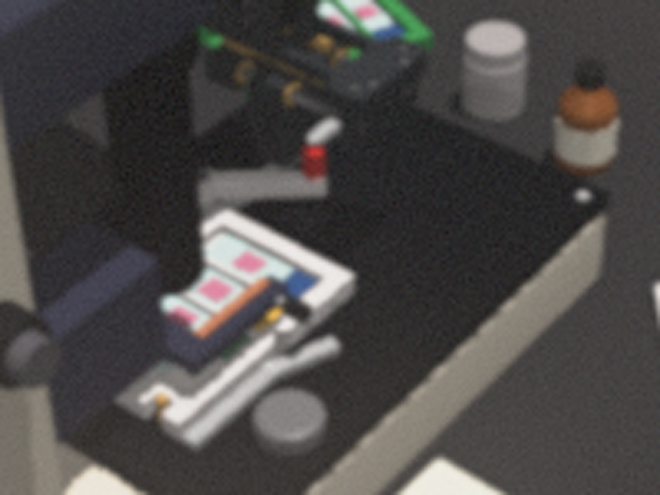

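The knob is at crop (315,160), stand about (17,-61), with the lever near 0.6 rad. I go behind it and push +y.

>>> drive_tool([
  [[0, 0, 0, 0.002, -0.005, 0, 0], [0, 0, 0, 0.017, 0, 0, 0], [0, 0, 0, 0.017, 0, 0, 0], [0, 0, 0, 0, 0.018, 0, 0], [0, 0, 0, 0, 0.018, 0, 0], [0, 0, 0, 0, 0, 0, 0], [0, 0, 0, -0.006, 0, 0, 0], [0, 0, 0, -0.006, 0, 0, 0], [0, 0, 0, -0.006, 0, 0, 0], [0, 0, 0, -0.006, 0.001, 0, 0], [0, 0, 0, -0.006, 0.001, 0, 0], [0, 0, 0, -0.006, 0.001, 0, 0], [0, 0, 0, -0.004, 0.001, 0, 0], [0, 0, 0, -0.004, 0.001, 0, 0], [0, 0, 0, -0.004, 0.001, 0, 0], [0, 0, 0, -0.002, 0, 0, 0], [0, 0, 0, -0.002, 0, 0, 0], [0, 0, 0, 0, 0, 0, 0]],
])

```text
time_s: 18.3
tool_pos: [0.5374, 0.0556, 0.1046]
tcp_rot: [-0.0, 0.685, 0.728, -0.0]
force: [-0.2, -0.2, 0.4]
width: 0.0001
gripper_force: 0.0
```

```bash
python3 -c "
from h import *
go(4,-36.5,.104,180)"
```

```text
t 18.3 at [[  5.2487 -43.535 ]] 0.10464175840327988 tool-y heading in stand 179.87 F [-0.2387 -0.1664  0.4086] q [-0.1138  0.4881  1.6183 -0.0003  1.0356 -0.1741]
shift [-0.007   0.0013  0.0006] turn wz -0.03 tilt [-0.0005 -0.0002 -1.    ]
```

>>> drive_tool([
  [[0, 0, 0, -0.002, 0, 0, 0], [0, 0, 0, -0.002, 0, 0, 0], [0, 0, 0, -0.001, 0, 0, 0], [0, 0, 0, 0, 0, 0, 0]],
])

```text
time_s: 18.7
tool_pos: [0.5378, 0.0506, 0.1047]
tcp_rot: [-0.0, 0.685, 0.728, -0.0]
force: [-0.1, -0.8, -0.4]
width: 0.0001
gripper_force: 0.0
```

>>> drive_tool([
  [[0, 0, 0, -0.001, 0, 0, 0], [0, 0, 0, -0.001, 0, 0, 0], [0, 0, 0, 0, 0, 0, 0]],
])

```text
time_s: 19.0
tool_pos: [0.538, 0.0487, 0.1047]
tcp_rot: [0.0, 0.685, 0.728, -0.0]
force: [0.9, 0.8, 0.3]
width: 0.0009
gripper_force: 0.1
```

>>> drive_tool([
  [[0, 0, 0, -0.001, 0, 0, 0], [0, 0, 0, 0, 0, 0, 0]],
])

```text
time_s: 19.2
tool_pos: [0.5381, 0.0477, 0.1047]
tcp_rot: [0.0, 0.685, 0.728, -0.0]
force: [-0.0, 0.5, 0.3]
width: 0.0003
gripper_force: 0.1
```

>>> drive_tool([
  [[0, 0, 0, -0.001, 0, 0, 0], [0, 0, 0, 0, 0, 0, 0]],
])

```text
time_s: 19.4
tool_pos: [0.5381, 0.0469, 0.1047]
tcp_rot: [-0.0, 0.685, 0.728, 0.0]
force: [0.7, 1.4, -0.2]
width: 0.0009
gripper_force: 0.7
```

```bash
python3 -c "
from h import *
go(4,-36.5,.104,180)"
```

```text
t 19.4 at [[  5.1209 -34.8328]] 0.1047060649483054 tool-y heading in stand 179.87 F [ 0.7347  1.3833 -0.2317] q [-0.1302  0.4875  1.6191  0.0003  1.035  -0.1909]
shift [0.0017 0.0011 0.0007] turn wz -0.03 tilt [-0.      0.0002 -1.    ]
```

>>> drive_tool([
  [[0, 0, 0, -0.001, 0, 0, 0], [0, 0, 0, 0, 0, 0, 0]],
])

```text
time_s: 19.6
tool_pos: [0.5382, 0.0466, 0.1048]
tcp_rot: [-0.0, 0.685, 0.728, 0.001]
force: [0.6, 6.4, 0.1]
width: 0.0006
gripper_force: 3.1
```

>>> drive_tool([
  [[0, 0, 0, -0.001, 0, 0, 0], [0, 0, 0, 0, 0, 0, 0]],
])

```text
time_s: 19.8
tool_pos: [0.5381, 0.0463, 0.1047]
tcp_rot: [-0.001, 0.685, 0.728, 0.001]
force: [1.8, 10.2, -0.0]
width: 0.0008
gripper_force: 5.3
```

>>> drive_tool([
  [[0, 0, 0, -0.001, 0, 0, 0], [0, 0, 0, 0, 0, 0, 0]],
])

```text
time_s: 20.0
tool_pos: [0.5382, 0.0461, 0.1048]
tcp_rot: [-0.001, 0.685, 0.728, 0.002]
force: [2.4, 14.5, 1.1]
width: 0.0009
gripper_force: 7.5
```

>>> drive_tool([
  [[0, 0, 0, 0.01, 0, 0, 0], [0, 0, 0, 0.02, 0, 0, 0], [0, 0, 0, 0.03, 0, 0, 0], [0, 0, 0, 0.03, 0, -0.03, 0], [0, 0, 0, 0, 0, -0.04, 0], [0, 0, 0, 0, 0, -0.04, 0], [0, 0, 0, 0, -0.04, -0.02, 0], [0, 0, 0, 0, -0.04, 0, 0], [0, 0, 0, 0.03, -0.04, 0, 0], [0, 0, 0, 0.04, -0.03, 0, 0], [0, 0, 0, 0.04, -0.02, 0, 0], [0, 0, 0, 0.04, 0, 0, 0], [0, 0, 0, 0, 0, 0, 0]],
])

```text
time_s: 21.3
tool_pos: [0.3529, 0.276, 0.2349]
tcp_rot: [0.0, 0.684, 0.73, 0.0]
force: [0.1, -0.9, 0.3]
width: 0.0006
gripper_force: 0.0
```

```bash
python3 -c "
from h import *
S=np.load('S.npy')
p,d=shot('scene');p2,d=shot('top')
for m,s,c in comps(red(p2),8): print('knob',c,tostand(S,plane('top',c,.119)))
f=lambda a:cv2.resize(a[:,:,::-1],None,fx=3,fy=3,interpolation=cv2.INTER_CUBIC)
cv2.imwrite('pics/m5.png',np.vstack([f(p[230:330,220:420]),f(p2[215:315,280:480])]))"
```

```text
knob [359.0667 255.7667] [[  3.8326 -17.5798]]
```

View pics/m5.png

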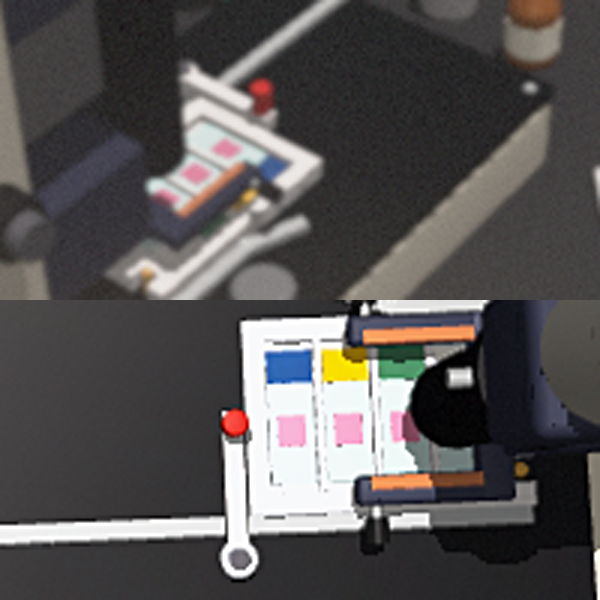

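The lever lies along the trailing edge, with the knob at stand (3.8,-17.6), which is the shut position of (4,-18). The dowels are in the notches at crop (147,272) and (521,470), and the arm is clear.

```bash
python3 -c "
from plant import manip
print(manip.sign_off())"
```

```text
the job is handed in; nothing more can be done
None
```

The job is handed in at about 21 s of robot time: the carrier is fully home and square on both dowels, the retaining lever is shut behind it, and the arm stands clear of everything.

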